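# Tap the paint tins shut, smallest first

## Robot

A 7-joint arm with a two-finger parallel gripper is mounted at the origin on the work surface. World frame = base frame: x ahead of the robot, y to its left, z up, the work surface at z = 0. Lengths are in m, angles in rad, forces in N, time in s.
With the tool pointing down it reaches from about 0.425 to 1.025 m from the base axis. Payload 9.4 kg.
Tool frame: the origin (TCP) lies between the finger pads; the fingertips stand robot.tips_ahead ahead of it and the grasp point (between the pads) is the TCP (robot.tips_ahead is the distance from the TCP to the fingertips, in m); z points along the fingers, y is the direction in which the jaws open and shut (so a half turn about z gives the same grasp; the last joint's range is limited). The gripper opens to 85 mm and grips with 20 to 120 N. Pads are 22 mm wide; open, the fingers measure 114 mm over their backs; the gripper's body (76 mm by 85 mm) begins 54 mm behind the grasp point. The pads swing forward as they close: fully open they stand 13 mm farther back than shut.
Start: joints at [1.188, 0.599, -0.003, 1.599, 0.002, 0.943, -0.08], TCP at [0.218, -0.691, 0.25] pointing down, gripper open.
Joint ranges: [-2.57, 2.57], [-0.35, 1.97], [-1.29, 1.29], [0.11, 2.56], [-1.05, 4.19], [0.11, 1.86], [-2.63, 2.63]. Speed limits (rad/s): [2.22, 2.22, 3.01, 3.01, 3.14, 3.14, 3.14].

## Interface

Orientations are given as a rotation vector (axis times angle).
In Python, from cell import robot gives the robot as it stands.
- The arm moves only by the tool move_arm, never from a script. Its argument "series" is a list of rows, each an object of numbers: "x", "y", "z": the shift along the world's x, y, z as a fraction of full scale; "rx", "ry", "rz": the turn, a rotation vector about the world's x, y, z as a fraction of full scale; "claw": the opening, from 0 (shut) to 1 (fully open). A call has 1 to 20 rows; each row is the pose to reach, as a shift and turn from the pose commanded when the call began; what a row does not reach only later rows make up. Full scale, the value 1, is 0.5 m for a shift and 1.5 rad for a turn. A row lasts 1/12 s, in which the tool goes at most 41.7 mm and 7.16 degrees, less where a joint would pass 70% of its speed; a pose out of reach is approached as far as the arm can. A call with a number of a shift or a turn outside -1 to 1 is refused whole. A call with a gripper value outside its range is refused whole. The fingers move at their own pace and stop on an object; "squeeze" is the grip in N (left out, the last holds). Time passes only in rows, so rows that repeat a pose let the fingers close. It gives the time, the measured TCP pose, the force and the opening at its end, in the units of the state.
- robot.state(): the state, without advancing time (a new reading comes with each control period).
- robot.get_image(name): name is "scene" or "top"; returns (picture, depth): 420x560x3 uint8, red, green, blue; 420x560 float32, m along the optical axis (not along the pixel's ray), 0 where there is no reading.
- robot.calibration(name): a dict with "vertical_fov" (degrees; the focal length in pixels is half the picture's height over the tangent of half this angle, whatever the lens; pixels are square), "cx", "cy" (the principal point, pixels), "T" (4x4, takes a point from camera to world coordinates). Camera axes: x right, y up, looking along -z (the intrinsics and any distortion apply to the point x, -y, -z); pixel columns grow to the right and rows downward; lengths in m; the calibration is good to about 2 mm. A picture is of the moment at which its call begins. calibration takes no time and is no camera call.
- robot.close_job(): hands the job in, once; it reports no verdict.
The state is a dict: "t": time; "joint_pos": joint angles; "qvel": joint speeds; "joint_torque": joint torques, N m; "tcp_pos": TCP position; "orientation": TCP orientation; "ft_force": force on the tool from outside, world axes, zero at the start; "torque": the same for the moment, N m; "opening": opening from 0.0 (shut) to 1.0 (fully open).
Only numpy, scipy, OpenCV 4.12 (cv2) and the standard library are available. Lean on these libraries where they do the work, as an engineer would, in place of code of your own. Each camera call takes 0.05 s, during which the arm holds its last target. There are 200 camera calls.

## Task

The three paint tins on the bench have been left with their lids standing proud; tap each lid lightly down with the fingertips until it is fully home, first on the smallest tin (its paint skins over soonest), then the middle-sized one, then the largest. Leave the tins standing where they are, do not pick up or shove any of them, and leave the spray can, tape roll, brush and carton alone. Finish with the hand clear of everything.

Things in the scene. Friction and masses are not known exactly. Their poses are not given: they have to be found in the camera images.
- small_tin: The small paint tin, the smallest of the three: a round steel tin 66 mm across and 60 mm high to its rim, with a paper band, standing loose on the bench. Origin at the centre of its underside, z up along its axis. The three tins are alike but for size (only the largest has a thin wire handle hanging at its side) and stand in any left-to-right order.
- small_lid_top (a point): Top centre of the small tin's metal lid: a flange 62 mm wide, 3 mm thick, with a raised flat panel 44 mm wide, 8 mm high, whose top this is, on the tin's axis. Lid fully home (flange on the rim, no gap): 71 mm above the bench; at the start 5 to 8 mm higher. The panel gives like a spring when pushed, 1.2 N per mm, up to 7 mm, and comes back when released.
- small_lid (a joint): How far the small tin's lid has been pushed down, m: 0 = standing 8 mm proud of home, 0.008 = fully home; starts between 0 and 0.003. The lid slides straight down against a friction of about 2.5 N, stays where it is left, and stops hard when home: pressing its panel until the force is 5 N is enough.
- middle_tin: The middle paint tin, the middle-sized of the three: a round steel tin 86 mm across and 85 mm high to its rim, with a paper band, standing loose on the bench. Origin at the centre of its underside, z up along its axis. The three tins are alike but for size (only the largest has a thin wire handle hanging at its side) and stand in any left-to-right order.
- middle_lid_top (a point): Top centre of the middle tin's metal lid: a flange 82 mm wide, 3 mm thick, with a raised flat panel 64 mm wide, 8 mm high, whose top this is, on the tin's axis. Lid fully home (flange on the rim, no gap): 96 mm above the bench; at the start 5 to 8 mm higher. The panel gives like a spring when pushed, 1.2 N per mm, up to 7 mm, and comes back when released.
- middle_lid (a joint): How far the middle tin's lid has been pushed down, m: 0 = standing 8 mm proud of home, 0.008 = fully home; starts between 0 and 0.003. The lid slides straight down against a friction of about 2.5 N, stays where it is left, and stops hard when home: pressing its panel until the force is 5 N is enough.
- large_tin: The large paint tin, the largest of the three: a round steel tin 108 mm across and 122 mm high to its rim, with a paper band, standing loose on the bench. Origin at the centre of its underside, z up along its axis. The three tins are alike but for size (only the largest has a thin wire handle hanging at its side) and stand in any left-to-right order.
- large_lid_top (a point): Top centre of the large tin's metal lid: a flange 104 mm wide, 3 mm thick, with a raised flat panel 86 mm wide, 8 mm high, whose top this is, on the tin's axis. Lid fully home (flange on the rim, no gap): 133 mm above the bench; at the start 5 to 8 mm higher. The panel gives like a spring when pushed, 1.2 N per mm, up to 7 mm, and comes back when released.
- large_lid (a joint): How far the large tin's lid has been pushed down, m: 0 = standing 8 mm proud of home, 0.008 = fully home; starts between 0 and 0.003. The lid slides straight down against a friction of about 2.5 N, stays where it is left, and stops hard when home: pressing its panel until the force is 5 N is enough.
- spray_can: Bystander: standing spray can with a red cap, 52 mm across, 150 mm high. Origin at the centre of its underside.
- tape_roll: Bystander: roll of masking tape lying flat, 96 mm across, 36 mm high. Origin at the centre of its underside.
- brush: Bystander: paint brush lying on the bench along its own x axis. Origin under its middle.
- small_carton: Bystander: small closed cardboard carton, 90 x 120 x 60 mm high. Origin at the centre of its underside.

How it is judged:
On the way, in this order (a step that is already met when the one before it is completed fails the run):
1. the smallest tin's lid is home, the other two still proud (value of joint small_lid above 0.0065 m and value of joint each of middle_lid, large_lid below 0.0065 m), for 0.2 s.
2. the middle-sized tin's lid is home too, the largest still proud (value of joint each of small_lid, middle_lid above 0.0065 m and value of joint large_lid below 0.0065 m), for 0.2 s.
3. the largest tin's lid is home as well (value of joint each of small_lid, middle_lid, large_lid above 0.0065 m), for 0.2 s.
At the end, for the whole second after the job is handed in: All three lids are home (pushed down more than 6.5 mm of 8), every tin stands upright (within 0.1 rad), at rest and within 25 mm of where it started, and no bystander has moved more than 25 mm (all of step 3 and distance of each of small_tin, middle_tin, large_tin, spray_can, tape_roll, brush, small_carton from where it was at the start of the episode below 0.025 m and angle between each of small_tin, middle_tin, large_tin's own z axis and vertical below 0.1 rad and linear speed of each of small_tin, middle_tin, large_tin below 0.02 m/s); the robot touches nothing.
It fails at once if a tin's lid is pushed home before that of a smaller tin ((value of joint middle_lid above 0.0065 m and value of joint small_lid below 0.0065 m) or (value of joint large_lid above 0.0065 m and value of joint middle_lid below 0.0065 m) or (value of joint large_lid above 0.0065 m and value of joint small_lid below 0.0065 m)).
It fails at once if a tin is lifted or carried (raised more than 10 mm) (height (world z) of any of small_tin, middle_tin, large_tin above 0.01 m).
It fails at once if a tin is shoved more than 25 mm or tipped more than 0.2 rad (distance of any of small_tin, middle_tin, large_tin from where it was at the start of the episode above 0.025 m or angle between any of small_tin, middle_tin, large_tin's own z axis and vertical above 0.2 rad).
It fails at once if a finger pushes on a tin or its lid with more than 25 N, or another part of the arm with more than 5 N (contact force between the fingers and small_tin above 25 N or contact force between the fingers and middle_tin above 25 N or contact force between the fingers and large_tin above 25 N or contact force between the arm and small_tin above 5 N or contact force between the arm and middle_tin above 5 N or contact force between the arm and large_tin above 5 N).
It fails at once if a bystander (spray can, tape roll, brush, carton) is moved more than 25 mm (distance of any of spray_can, tape_roll, brush, small_carton from where it was at the start of the episode above 0.025 m).
It also fails if it takes over 54 s, if anything falls off the work surface, if the arm or the gripper's body presses on something with over 40 N, if the wrist force passes 120 N, or if a joint passes its speed limit or range.

## Working session

There is one attempt and no reset: what is moved stays moved. The work goes in short steps, Python scripts to look and compute and a tool call to move; the robot and the scene stay as the last step left them, time stands still between calls to the robot, and variables do not carry over. Pictures are saved under pics/ and viewed, about 8 in all and at most 12, crops included, and the job is handed in when it is done.

Besides the shell and the picture viewer there is one more tool, called after ">>>" as name(argument=value, ...), one argument or row to a line, values as JSON. move_arm: Moves the arm, as the interface text tells. Shift numbers are shares of 0.5 m and turn numbers shares of 1.5 rad, none past 1 either way. Its arguments: {"type":"object","properties":{"series":{"type":"array","items":{"type":"object","properties":{"x":{"type":"number"},"y":{"type":"number"},"z":{"type":"number"},"rx":{"type":"number"},"ry":{"type":"number"},"rz":{"type":"number"},"claw":{"type":"number"}}}},"squeeze":{"type":"number"}},"required":["series"]}

```bash
ls; mkdir -p pics; cat > h.py <<'E'
from cell import robot
import numpy as np, cv2
def grab(n):
    im,d=robot.get_image(n); c=robot.calibration(n)
    return im,d,c
def cloud(d,c):
    h,w=d.shape; f=h/2/np.tan(np.radians(c["vertical_fov"])/2)
    v,u=np.mgrid[:h,:w]
    P=np.stack([(u-c["cx"])/f*d,-(v-c["cy"])/f*d,-d],-1)
    T=np.array(c["T"]); return P@T[:3,:3].T+T[:3,3]
E
python3 - <<'E'
from h import *
for n in("scene","top"):
    im,d,c=grab(n); cv2.imwrite(f"pics/{n}0.png",im[:,:,::-1]); np.savez(f"{n}0.npz",im=im,d=d); print(n,c,(d>0).mean())
s=robot.state(); print(s, robot.tips_ahead)
E
```

```text
pics
scene {'vertical_fov': 49.43167475061749, 'cx': 293.52917712225025, 'cy': 219.61978273099072, 'T': array([[-0.13116694, -0.75543341,  0.6419623 ,  1.34345831],
       [ 0.99124243, -0.10992457,  0.07317804,  0.0817461 ],
       [ 0.01528629,  0.64593881,  0.76323612,  0.97888542],
       [ 0.        ,  0.        ,  0.        ,  1.        ]])} 0.9962244897959184
top {'vertical_fov': 54.15793798346637, 'cx': 277.04305070281043, 'cy': 211.4365073563258, 'T': array([[ 0.01201386,  0.99250017, -0.12165144,  0.47430521],
       [-0.99958597,  0.0087395 , -0.02741385, -0.0043718 ],
       [-0.02614508,  0.12193042,  0.99219424,  1.15931658],
       [ 0.        ,  0.        ,  0.        ,  1.        ]])} 0.9960119047619047
{'t': 0.1, 'joint_pos': array([ 1.18825511,  0.60004392, -0.00251582,  1.60004433,  0.00180925,
        0.94289389, -0.07981591]), 'qvel': array([-0.00148704, -0.0011429 ,  0.0001895 , -0.00255853,  0.00068371,
       -0.00125467, -0.00034351]), 'joint_torque': array([ 6.16654957e-03, -7.77990246e+01,  1.56955764e+00, -2.58623081e+01,
        1.24668446e-02,  5.54395228e-03,  4.30822899e-05]), 'tcp_pos': array([ 0.21814953, -0.69099381,  0.24950654]), 'orientation': array([-3.10360094e+00, -4.78379102e-01,  5.66654558e-04]), 'ft_force': array([-0.27732366, -0.6834733 , -0.18512921]), 'torque': array([ 0.01299208, -0.00525162,  0.00172136]), 'opening': 0.9985657240990489} 0.019
```

View pics/top0.png

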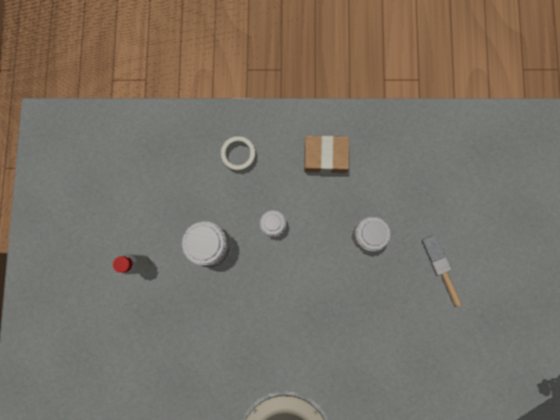

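View pics/scene0.png

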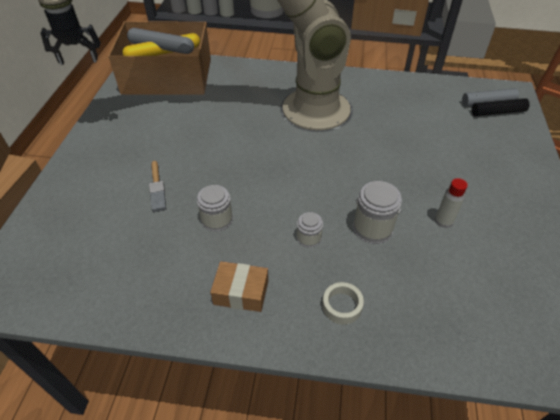

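The top view shows the large tin near (205,243), the small near (273,224), the middle near (372,234), and the spray can near (122,265). The scene view matches: small (310,222), middle (214,200), large (379,200). Next I'll measure the tins.

```bash
python3 - <<'E'
from h import *
G={"small":[(273,224),(310,222),.071,.022],"middle":[(372,234),(214,200),.096,.032],"large":[(205,243),(379,200),.133,.043]}
for i,n in enumerate(("top","scene")):
    z=np.load(n+"0.npz"); c=robot.calibration(n); P=cloud(z["d"],c)
    print(n,"bench z",np.median(P[250:350,100:250,2] if n=="top" else P[250:270,100:180,2]), c.keys())
    for k,g in G.items():
        u,v=g[i]; W=P[v-40:v+40,u-40:u+40].reshape(-1,3)
        lid=W[(W[:,2]>g[2]-.004)&(W[:,2]<g[2]+.014)]
        (x,y),r=cv2.minEnclosingCircle(lid[:,:2].astype(np.float32))
        near=lid[np.hypot(lid[:,0]-x,lid[:,1]-y)<g[3]-.008]
        print(k,len(lid),"c",np.round([x,y,r],4),"mean",lid.mean(0).round(4),"panel z",np.percentile(near[:,2],[10,50,90]).round(4),"home",g[2])
E
```

```text
top bench z -0.00012358950275570546 dict_keys(['vertical_fov', 'cx', 'cy', 'T'])
small 398 c [0.5781 0.0368 0.0308] mean [0.5779 0.0364 0.074 ] panel z [0.0748 0.0779 0.0805] home 0.071
middle 776 c [ 0.5506 -0.2251  0.0408] mean [ 0.5504 -0.2239  0.1007] panel z [0.1013 0.1035 0.1061] home 0.096
large 1327 c [0.52   0.2089 0.0522] mean [0.5194 0.2075 0.1382] panel z [0.1383 0.1406 0.143 ] home 0.133
scene bench z 0.0015648943412334138 dict_keys(['vertical_fov', 'cx', 'cy', 'T'])
small 343 c [0.5771 0.0376 0.032 ] mean [0.5819 0.0372 0.0757] panel z [0.0776 0.08   0.0815] home 0.071
middle 561 c [ 0.5493 -0.225   0.0424] mean [ 0.5558 -0.2231  0.1024] panel z [0.1033 0.1055 0.1077] home 0.096
large 958 c [0.5194 0.2097 0.0534] mean [0.5267 0.2081 0.14  ] panel z [0.1405 0.1425 0.1445] home 0.133
```

Both views agree: small (0.578, 0.037), middle (0.550, -0.225), large (0.520, 0.209). I'll close the fingers and go over the small tin.

>>> move_arm(
  series=[
    {"x":0.4,"y":0.8,"z":0,"claw":0},
    {"x":0.4,"y":0.8,"z":0,"claw":0},
    {"x":0.4,"y":0.8,"z":0,"claw":0},
    {"x":0.4,"y":0.8,"z":0,"claw":0},
    {"x":0.4,"y":0.8,"z":0,"claw":0},
    {"x":0.4,"y":0.8,"z":0,"claw":0},
    {"x":0.4,"y":0.8,"z":0,"claw":0},
    {"x":0.4,"y":0.8,"z":0,"claw":0},
    {"x":0.4,"y":0.8,"z":0,"claw":0},
    {"x":0.4,"y":0.8,"z":0,"claw":0},
    {"x":0.4,"y":0.8,"z":0,"claw":0},
    {"x":0.4,"y":0.8,"z":0,"claw":0},
    {"x":0.4,"y":0.8,"z":0,"claw":0},
    {"x":0.4,"y":0.8,"z":0,"claw":0},
    {"x":0.4,"y":0.8,"z":0,"claw":0},
    {"x":0.4,"y":0.8,"z":0,"claw":0},
  ],
)

```text
validation failed for argument at $.se...
```

>>> move_arm(
  series=[
    {"x":0.1,"y":0.2,"z":0.0,"rx":0.0,"ry":0.0,"rz":0.0,"claw":0.0},
    {"x":0.2,"y":0.4,"z":0.0,"rx":0.0,"ry":0.0,"rz":0.0,"claw":0.0},
  ],
  squeeze=20,
)

```text
t: 0.27
tcp_pos: [0.2538, -0.6173, 0.2491]
orientation: [-3.106, -0.472, 0.002]
ft_force: [0.9, -0.2, -0.3]
opening: 0.752
```

```bash
python3 -c "
from h import *
s=robot.state();print(s['t'],s['tcp_pos'],s['opening'])"
```

```text
0.2667 [ 0.25380857 -0.6172627   0.24914509] 0.7515297940992415
```

>>> move_arm(
  series=[
    {"x":0.5,"y":1.0,"z":0.0,"rx":0.0,"ry":0.0,"rz":0.0,"claw":0.0},
    {"x":0.5,"y":1.0,"z":0.0,"rx":0.0,"ry":0.0,"rz":0.0,"claw":0.0},
    {"x":0.5,"y":1.0,"z":0.0,"rx":0.0,"ry":0.0,"rz":0.0,"claw":0.0},
    {"x":0.5,"y":1.0,"z":0.0,"rx":0.0,"ry":0.0,"rz":0.0,"claw":0.0},
    {"x":0.5,"y":1.0,"z":0.0,"rx":0.0,"ry":0.0,"rz":0.0,"claw":0.0},
    {"x":0.5,"y":1.0,"z":0.0,"rx":0.0,"ry":0.0,"rz":0.0,"claw":0.0},
    {"x":0.5,"y":1.0,"z":0.0,"rx":0.0,"ry":0.0,"rz":0.0,"claw":0.0},
    {"x":0.5,"y":1.0,"z":0.0,"rx":0.0,"ry":0.0,"rz":0.0,"claw":0.0},
    {"x":0.5,"y":1.0,"z":0.0,"rx":0.0,"ry":0.0,"rz":0.0,"claw":0.0},
    {"x":0.5,"y":1.0,"z":0.0,"rx":0.0,"ry":0.0,"rz":0.0,"claw":0.0},
    {"x":0.5,"y":1.0,"z":0.0,"rx":0.0,"ry":0.0,"rz":0.0,"claw":0.0},
    {"x":0.5,"y":1.0,"z":0.0,"rx":0.0,"ry":0.0,"rz":0.0,"claw":0.0},
    {"x":0.5,"y":1.0,"z":0.0,"rx":0.0,"ry":0.0,"rz":0.0,"claw":0.0},
    {"x":0.5,"y":1.0,"z":0.0,"rx":0.0,"ry":0.0,"rz":0.0,"claw":0.0},
    {"x":0.5,"y":1.0,"z":0.0,"rx":0.0,"ry":0.0,"rz":0.0,"claw":0.0},
    {"x":0.5,"y":1.0,"z":0.0,"rx":0.0,"ry":0.0,"rz":0.0,"claw":0.0},
  ],
)

```text
t: 1.6
tcp_pos: [0.5057, -0.1158, 0.25]
orientation: [-3.104, -0.483, 0.001]
ft_force: [-0.4, 0.3, 0.6]
opening: 0.001
```

>>> move_arm(
  series=[
    {"x":0.144,"y":0.306,"z":0.0,"rx":0.0,"ry":0.0,"rz":0.0,"claw":0.0},
    {"x":0.144,"y":0.306,"z":0.0,"rx":0.0,"ry":0.0,"rz":0.0,"claw":0.0},
    {"x":0.144,"y":0.306,"z":0.0,"rx":0.0,"ry":0.0,"rz":0.0,"claw":0.0},
    {"x":0.144,"y":0.306,"z":0.0,"rx":0.0,"ry":0.0,"rz":0.0,"claw":0.0},
    {"x":0.144,"y":0.306,"z":0.0,"rx":0.0,"ry":0.0,"rz":0.0,"claw":0.0},
    {"x":0.144,"y":0.306,"z":-0.06,"rx":0.0,"ry":0.0,"rz":0.0,"claw":0.0},
    {"x":0.144,"y":0.306,"z":-0.12,"rx":0.0,"ry":0.0,"rz":0.0,"claw":0.0},
    {"x":0.144,"y":0.306,"z":-0.18,"rx":0.0,"ry":0.0,"rz":0.0,"claw":0.0},
    {"x":0.144,"y":0.306,"z":-0.24,"rx":0.0,"ry":0.0,"rz":0.0,"claw":0.0},
    {"x":0.144,"y":0.306,"z":-0.24,"rx":0.0,"ry":0.0,"rz":0.0,"claw":0.0},
    {"x":0.144,"y":0.306,"z":-0.24,"rx":0.0,"ry":0.0,"rz":0.0,"claw":0.0},
    {"x":0.144,"y":0.306,"z":-0.24,"rx":0.0,"ry":0.0,"rz":0.0,"claw":0.0},
  ],
)

```text
t: 2.6
tcp_pos: [0.578, 0.035, 0.1314]
orientation: [3.105, 0.476, 0.001]
ft_force: [1.0, 0.3, 0.4]
opening: -0.003
```

```bash
python3 - <<'E'
from h import *
s=robot.state();print(s['t'],s['tcp_pos'],s['ft_force'],robot.tips_ahead)
im,d,c=grab("scene"); cv2.imwrite("pics/s1.png",cv2.resize(im[80:280,200:430,::-1],None,fx=3,fy=3))
E
```

```text
2.6 [0.57799424 0.03504163 0.13144759] [1.02358918 0.26215894 0.41860772] 0.019
```

View pics/s1.png

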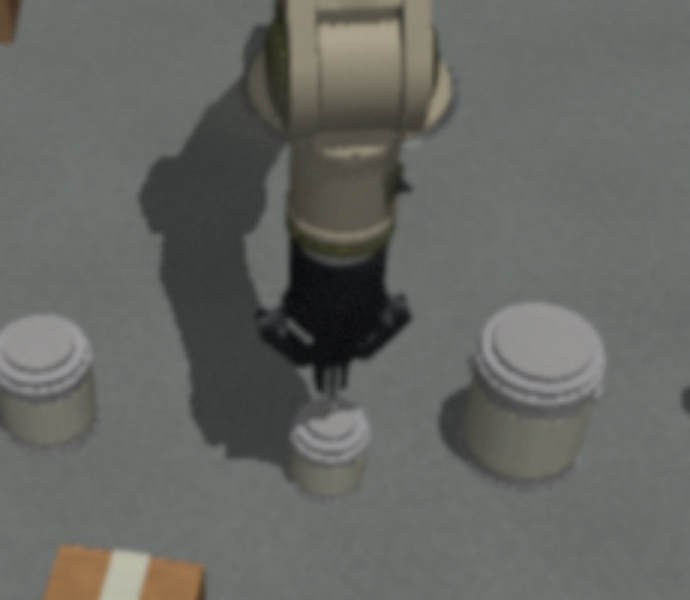

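The shut fingertips, at (333,385) in the crop, hang just over the small lid's panel at (333,415). I'll ease down while watching the force.

>>> move_arm(
  series=[
    {"x":0.0,"y":0.002,"z":-0.03,"rx":0.0,"ry":0.0,"rz":0.0,"claw":0.0},
    {"x":0.0,"y":0.002,"z":-0.05,"rx":0.0,"ry":0.0,"rz":0.0,"claw":0.0},
    {"x":0.0,"y":0.002,"z":-0.06,"rx":0.0,"ry":0.0,"rz":0.0,"claw":0.0},
    {"x":0.0,"y":0.002,"z":-0.065,"rx":0.0,"ry":0.0,"rz":0.0,"claw":0.0},
    {"x":0.0,"y":0.002,"z":-0.07,"rx":0.0,"ry":0.0,"rz":0.0,"claw":0.0},
    {"x":0.0,"y":0.002,"z":-0.07,"rx":0.0,"ry":0.0,"rz":0.0,"claw":0.0},
    {"x":0.0,"y":0.002,"z":-0.07,"rx":0.0,"ry":0.0,"rz":0.0,"claw":0.0},
    {"x":0.0,"y":0.002,"z":-0.07,"rx":0.0,"ry":0.0,"rz":0.0,"claw":0.0},
  ],
)

```text
t: 3.32
tcp_pos: [0.5776, 0.0371, 0.0957]
orientation: [3.105, 0.478, 0.0]
ft_force: [-1.3, -0.9, 1.5]
opening: -0.001
```

>>> move_arm(
  series=[
    {"x":0.0,"y":0.0,"z":-0.004,"rx":0.0,"ry":0.0,"rz":0.0,"claw":0.0},
    {"x":0.0,"y":0.0,"z":-0.008,"rx":0.0,"ry":0.0,"rz":0.0,"claw":0.0},
    {"x":0.0,"y":0.0,"z":-0.01,"rx":0.0,"ry":0.0,"rz":0.0,"claw":0.0},
    {"x":0.0,"y":0.0,"z":-0.01,"rx":0.0,"ry":0.0,"rz":0.0,"claw":0.0},
    {"x":0.0,"y":0.0,"z":-0.01,"rx":0.0,"ry":0.0,"rz":0.0,"claw":0.0},
    {"x":0.0,"y":0.0,"z":-0.01,"rx":0.0,"ry":0.0,"rz":0.0,"claw":0.0},
  ],
)

```text
t: 3.82
tcp_pos: [0.5777, 0.0371, 0.0903]
orientation: [3.105, 0.478, 0.0]
ft_force: [0.7, -0.7, 2.0]
opening: -0.0
```

```bash
python3 -c "
from h import *
f=[]
for i in range(3): robot.get_image('top'); s=robot.state(); f.append(s['ft_force'][2])
print(f,s['tcp_pos'],s['t'])"
```

```text
[np.float64(0.486445303589254), np.float64(1.3257216832470053), np.float64(1.4464335890671196)] [0.57762765 0.03711038 0.09032327] 3.9667
```

>>> move_arm(
  series=[
    {"x":0.0,"y":0.0,"z":-0.004,"rx":0.0,"ry":0.0,"rz":0.0,"claw":0.0},
    {"x":0.0,"y":0.0,"z":-0.008,"rx":0.0,"ry":0.0,"rz":0.0,"claw":0.0},
    {"x":0.0,"y":0.0,"z":-0.008,"rx":0.0,"ry":0.0,"rz":0.0,"claw":0.0},
    {"x":0.0,"y":0.0,"z":-0.008,"rx":0.0,"ry":0.0,"rz":0.0,"claw":0.0},
    {"x":0.0,"y":0.0,"z":-0.008,"rx":0.0,"ry":0.0,"rz":0.0,"claw":0.0},
    {"x":0.0,"y":0.0,"z":-0.008,"rx":0.0,"ry":0.0,"rz":0.0,"claw":0.0},
  ],
)

```text
t: 4.47
tcp_pos: [0.5776, 0.0371, 0.0864]
orientation: [3.105, 0.478, 0.0]
ft_force: [-0.1, -0.4, 5.3]
opening: -0.001
```

```bash
cat > f.py <<'E'
from h import *
f=[]
for i in range(5): robot.get_image('top'); s=robot.state(); f.append(s['ft_force'][2])
print(np.round(f,2),np.mean(f),s['tcp_pos'],s['t'])
E
python3 f.py
```

```text
[4.86 4.2  4.25 4.44 5.31] 4.611996097272451 [0.57766357 0.03712627 0.08637678] 4.7167
```

>>> move_arm(
  series=[
    {"x":0.0,"y":0.0,"z":-0.003,"rx":0.0,"ry":0.0,"rz":0.0,"claw":0.0},
    {"x":0.0,"y":0.0,"z":-0.003,"rx":0.0,"ry":0.0,"rz":0.0,"claw":0.0},
    {"x":0.0,"y":0.0,"z":-0.003,"rx":0.0,"ry":0.0,"rz":0.0,"claw":0.0},
    {"x":0.0,"y":0.0,"z":-0.003,"rx":0.0,"ry":0.0,"rz":0.0,"claw":0.0},
  ],
)

```text
t: 5.05
tcp_pos: [0.5776, 0.0371, 0.0849]
orientation: [3.105, 0.478, 0.0]
ft_force: [-0.3, -2.0, 5.8]
opening: 0.003
```

```bash
python3 f.py
```

```text
[6.53 6.62 6.64 7.07 6.02] 6.5755613372131 [0.57763865 0.03713883 0.08495087] 5.3
```

The force rose by 2.0 N over the last 1.4 mm, which is the pure spring rate. That means the small lid is home. Next I'll lift and go over the middle tin.

>>> move_arm(
  series=[
    {"x":0.0,"y":0.0,"z":0.08,"rx":0.0,"ry":0.0,"rz":0.0,"claw":0.0},
    {"x":0.0,"y":0.0,"z":0.16,"rx":0.0,"ry":0.0,"rz":0.0,"claw":0.0},
    {"x":0.0,"y":0.0,"z":0.24,"rx":0.0,"ry":0.0,"rz":0.0,"claw":0.0},
    {"x":0.0,"y":0.0,"z":0.32,"rx":0.0,"ry":0.0,"rz":0.0,"claw":0.0},
    {"x":-0.055,"y":-0.524,"z":0.32,"rx":0.0,"ry":0.0,"rz":0.0,"claw":0.0},
    {"x":-0.055,"y":-0.524,"z":0.32,"rx":0.0,"ry":0.0,"rz":0.0,"claw":0.0},
    {"x":-0.055,"y":-0.524,"z":0.32,"rx":0.0,"ry":0.0,"rz":0.0,"claw":0.0},
    {"x":-0.055,"y":-0.524,"z":0.32,"rx":0.0,"ry":0.0,"rz":0.0,"claw":0.0},
    {"x":-0.055,"y":-0.524,"z":0.32,"rx":0.0,"ry":0.0,"rz":0.0,"claw":0.0},
    {"x":-0.055,"y":-0.524,"z":0.32,"rx":0.0,"ry":0.0,"rz":0.0,"claw":0.0},
    {"x":-0.055,"y":-0.524,"z":0.32,"rx":0.0,"ry":0.0,"rz":0.0,"claw":0.0},
    {"x":-0.055,"y":-0.524,"z":0.32,"rx":0.0,"ry":0.0,"rz":0.0,"claw":0.0},
    {"x":-0.055,"y":-0.524,"z":0.32,"rx":0.0,"ry":0.0,"rz":0.0,"claw":0.0},
    {"x":-0.055,"y":-0.524,"z":0.25,"rx":0.0,"ry":0.0,"rz":0.0,"claw":0.0},
    {"x":-0.055,"y":-0.524,"z":0.18,"rx":0.0,"ry":0.0,"rz":0.0,"claw":0.0},
    {"x":-0.055,"y":-0.524,"z":0.13,"rx":0.0,"ry":0.0,"rz":0.0,"claw":0.0},
    {"x":-0.055,"y":-0.524,"z":0.13,"rx":0.0,"ry":0.0,"rz":0.0,"claw":0.0},
    {"x":-0.055,"y":-0.524,"z":0.13,"rx":0.0,"ry":0.0,"rz":0.0,"claw":0.0},
    {"x":-0.055,"y":-0.524,"z":0.13,"rx":0.0,"ry":0.0,"rz":0.0,"claw":0.0},
  ],
)

```text
t: 6.88
tcp_pos: [0.551, -0.2237, 0.1509]
orientation: [-3.105, -0.481, -0.002]
ft_force: [0.5, 0.2, 0.3]
opening: -0.003
```

```bash
python3 - <<'E'
from h import *
s=robot.state();print(s['t'],s['tcp_pos'],s['ft_force'])
z0=np.load("scene0.npz"); im,d,c=grab("scene"); np.savez("scene1.npz",im=im,d=d)
for dd in (z0["d"],d):
    P=cloud(dd,c)[205:235,290:330].reshape(-1,3); m=np.hypot(P[:,0]-.578,P[:,1]-.037)<.014
    print("small panel",np.median(P[m&(P[:,2]>.05)],0).round(4))
cv2.imwrite("pics/s2.png",cv2.resize(im[80:280,130:430,::-1],None,fx=2.5,fy=2.5))
E
```

```text
6.8833 [ 0.55100906 -0.22372852  0.15091226] [0.50566902 0.21928241 0.34313902]
small panel [0.5779 0.0367 0.0802]
small panel [0.5779 0.0374 0.0724]
```

View pics/s2.png

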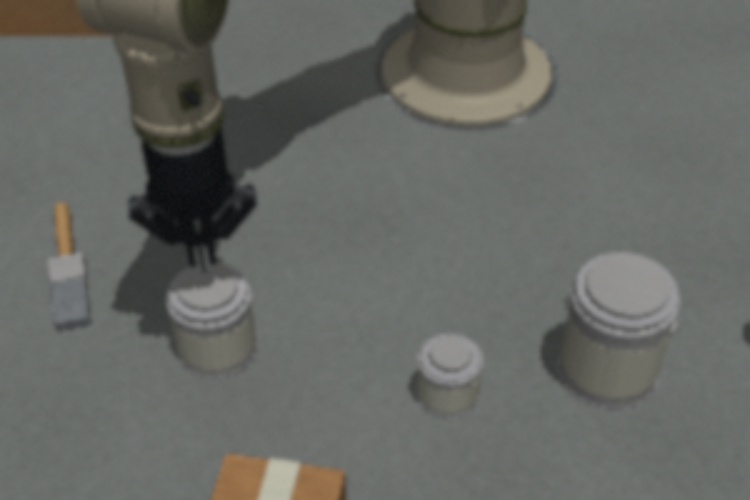

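The small lid dropped 7.8 mm, to bench height +1.5 mm camera bias, so it is home and the tin hasn't moved. The fingertips at (203,260) are over the middle lid's panel, so I'll press it.

>>> move_arm(
  series=[
    {"x":0.0,"y":0.0,"z":-0.025,"rx":0.0,"ry":0.0,"rz":0.0,"claw":0.0},
    {"x":0.0,"y":0.0,"z":-0.04,"rx":0.0,"ry":0.0,"rz":0.0,"claw":0.0},
    {"x":0.0,"y":0.0,"z":-0.05,"rx":0.0,"ry":0.0,"rz":0.0,"claw":0.0},
    {"x":0.0,"y":0.0,"z":-0.055,"rx":0.0,"ry":0.0,"rz":0.0,"claw":0.0},
    {"x":0.0,"y":0.0,"z":-0.06,"rx":0.0,"ry":0.0,"rz":0.0,"claw":0.0},
    {"x":0.0,"y":0.0,"z":-0.065,"rx":0.0,"ry":0.0,"rz":0.0,"claw":0.0},
    {"x":0.0,"y":0.0,"z":-0.07,"rx":0.0,"ry":0.0,"rz":0.0,"claw":0.0},
    {"x":0.0,"y":0.0,"z":-0.075,"rx":0.0,"ry":0.0,"rz":0.0,"claw":0.0},
    {"x":0.0,"y":0.0,"z":-0.077,"rx":0.0,"ry":0.0,"rz":0.0,"claw":0.0},
    {"x":0.0,"y":0.0,"z":-0.077,"rx":0.0,"ry":0.0,"rz":0.0,"claw":0.0},
    {"x":0.0,"y":0.0,"z":-0.077,"rx":0.0,"ry":0.0,"rz":0.0,"claw":0.0},
    {"x":0.0,"y":0.0,"z":-0.077,"rx":0.0,"ry":0.0,"rz":0.0,"claw":0.0},
  ],
)

```text
t: 7.93
tcp_pos: [0.5502, -0.2248, 0.1115]
orientation: [3.105, 0.479, 0.0]
ft_force: [-0.5, 1.5, 4.3]
opening: 0.001
```

```bash
python3 f.py
```

```text
[4.31 5.08 4.82 4.52 4.35] 4.614575521111429 [ 0.55018788 -0.22476745  0.11142099] 8.1833
```

Another 1.5 mm for margin.

>>> move_arm(
  series=[
    {"x":0.0,"y":0.0,"z":-0.003,"rx":0.0,"ry":0.0,"rz":0.0,"claw":0.0},
    {"x":0.0,"y":0.0,"z":-0.003,"rx":0.0,"ry":0.0,"rz":0.0,"claw":0.0},
    {"x":0.0,"y":0.0,"z":-0.003,"rx":0.0,"ry":0.0,"rz":0.0,"claw":0.0},
    {"x":0.0,"y":0.0,"z":-0.003,"rx":0.0,"ry":0.0,"rz":0.0,"claw":0.0},
  ],
)

```text
t: 8.52
tcp_pos: [0.5502, -0.2248, 0.1099]
orientation: [3.105, 0.479, 0.0]
ft_force: [-1.0, 2.5, 7.3]
opening: 0.003
```

```bash
python3 f.py
```

```text
[6.94 5.3  6.42 6.08 6.89] 6.326271279915827 [ 0.55018263 -0.22478666  0.10998964] 8.7667
```

Home by force (6.3 N, spring slope). I'll lift and go over the large tin.

>>> move_arm(
  series=[
    {"x":0.0,"y":0.0,"z":0.08,"rx":0.0,"ry":0.0,"rz":0.0,"claw":0.0},
    {"x":0.0,"y":0.0,"z":0.16,"rx":0.0,"ry":0.0,"rz":0.0,"claw":0.0},
    {"x":0.0,"y":0.0,"z":0.24,"rx":0.0,"ry":0.0,"rz":0.0,"claw":0.0},
    {"x":0.0,"y":0.0,"z":0.28,"rx":0.0,"ry":0.0,"rz":0.0,"claw":0.0},
    {"x":-0.06,"y":0.868,"z":0.28,"rx":0.0,"ry":0.0,"rz":0.0,"claw":0.0},
    {"x":-0.06,"y":0.868,"z":0.28,"rx":0.0,"ry":0.0,"rz":0.0,"claw":0.0},
    {"x":-0.06,"y":0.868,"z":0.28,"rx":0.0,"ry":0.0,"rz":0.0,"claw":0.0},
    {"x":-0.06,"y":0.868,"z":0.28,"rx":0.0,"ry":0.0,"rz":0.0,"claw":0.0},
    {"x":-0.06,"y":0.868,"z":0.28,"rx":0.0,"ry":0.0,"rz":0.0,"claw":0.0},
    {"x":-0.06,"y":0.868,"z":0.28,"rx":0.0,"ry":0.0,"rz":0.0,"claw":0.0},
    {"x":-0.06,"y":0.868,"z":0.28,"rx":0.0,"ry":0.0,"rz":0.0,"claw":0.0},
    {"x":-0.06,"y":0.868,"z":0.28,"rx":0.0,"ry":0.0,"rz":0.0,"claw":0.0},
    {"x":-0.06,"y":0.868,"z":0.28,"rx":0.0,"ry":0.0,"rz":0.0,"claw":0.0},
    {"x":-0.06,"y":0.868,"z":0.28,"rx":0.0,"ry":0.0,"rz":0.0,"claw":0.0},
    {"x":-0.06,"y":0.868,"z":0.28,"rx":0.0,"ry":0.0,"rz":0.0,"claw":0.0},
    {"x":-0.06,"y":0.868,"z":0.28,"rx":0.0,"ry":0.0,"rz":0.0,"claw":0.0},
    {"x":-0.06,"y":0.868,"z":0.28,"rx":0.0,"ry":0.0,"rz":0.0,"claw":0.0},
    {"x":-0.06,"y":0.868,"z":0.28,"rx":0.0,"ry":0.0,"rz":0.0,"claw":0.0},
    {"x":-0.06,"y":0.868,"z":0.28,"rx":0.0,"ry":0.0,"rz":0.0,"claw":0.0},
  ],
)

```text
t: 10.35
tcp_pos: [0.5202, 0.2074, 0.2496]
orientation: [3.105, 0.475, -0.001]
ft_force: [-0.1, 0.2, -0.1]
opening: -0.002
```

```bash
cat > chk.py <<'E'
from h import *
s=robot.state();print(s['t'],s['tcp_pos'],s['ft_force'])
z0=np.load("scene0.npz"); im,d,c=grab("scene")
cv2.imwrite("pics/s%d.png"%int(s['t']),cv2.resize(im[80:330,130:500,::-1],None,fx=2,fy=2))
for n,x,y,z in(("small",.578,.037,.071),("middle",.55,-.225,.096),("large",.52,.209,.133)):
  for dd in (z0["d"],d):
    P=cloud(dd,c).reshape(-1,3); m=(np.hypot(P[:,0]-x,P[:,1]-y)<.014)&(abs(P[:,2]-z)<.015)
    print(n,m.sum(),np.median(P[m],0).round(4))
E
python3 chk.py; ls pics
```

```text
10.35 [0.52024356 0.20736713 0.24955849] [-0.0694217   0.16394456 -0.10101451]
small 71 [0.5779 0.0367 0.0802]
small 69 [0.5792 0.0374 0.0728]
middle 65 [ 0.55   -0.2252  0.1053]
middle 67 [ 0.5501 -0.2242  0.0983]
large 68 [0.519  0.2094 0.1424]
large 67 [0.5208 0.2093 0.1423]
s1.png
s10.png
s2.png
scene0.png
top0.png
```

The middle lid dropped 7 mm and the large lid is still proud. Pressing the large one now.

>>> move_arm(
  series=[
    {"x":0.0,"y":0.002,"z":-0.07,"rx":0.0,"ry":0.0,"rz":0.0,"claw":0.0},
    {"x":0.0,"y":0.002,"z":-0.12,"rx":0.0,"ry":0.0,"rz":0.0,"claw":0.0},
    {"x":0.0,"y":0.002,"z":-0.15,"rx":0.0,"ry":0.0,"rz":0.0,"claw":0.0},
    {"x":0.0,"y":0.002,"z":-0.165,"rx":0.0,"ry":0.0,"rz":0.0,"claw":0.0},
    {"x":0.0,"y":0.002,"z":-0.175,"rx":0.0,"ry":0.0,"rz":0.0,"claw":0.0},
    {"x":0.0,"y":0.002,"z":-0.18,"rx":0.0,"ry":0.0,"rz":0.0,"claw":0.0},
    {"x":0.0,"y":0.002,"z":-0.185,"rx":0.0,"ry":0.0,"rz":0.0,"claw":0.0},
    {"x":0.0,"y":0.002,"z":-0.19,"rx":0.0,"ry":0.0,"rz":0.0,"claw":0.0},
    {"x":0.0,"y":0.002,"z":-0.195,"rx":0.0,"ry":0.0,"rz":0.0,"claw":0.0},
    {"x":0.0,"y":0.002,"z":-0.2,"rx":0.0,"ry":0.0,"rz":0.0,"claw":0.0},
    {"x":0.0,"y":0.002,"z":-0.202,"rx":0.0,"ry":0.0,"rz":0.0,"claw":0.0},
    {"x":0.0,"y":0.002,"z":-0.202,"rx":0.0,"ry":0.0,"rz":0.0,"claw":0.0},
    {"x":0.0,"y":0.002,"z":-0.202,"rx":0.0,"ry":0.0,"rz":0.0,"claw":0.0},
    {"x":0.0,"y":0.002,"z":-0.202,"rx":0.0,"ry":0.0,"rz":0.0,"claw":0.0},
  ],
)

```text
t: 11.57
tcp_pos: [0.5205, 0.2101, 0.1491]
orientation: [-3.105, -0.478, -0.001]
ft_force: [1.5, -0.8, 3.8]
opening: -0.001
```

```bash
python3 f.py
```

```text
[4.08 3.54 3.96 4.02 4.61] 4.041868979348294 [0.52038259 0.21024153 0.14897113] 11.8167
```

>>> move_arm(
  series=[
    {"x":0.0,"y":0.0,"z":-0.004,"rx":0.0,"ry":0.0,"rz":0.0,"claw":0.0},
    {"x":0.0,"y":0.0,"z":-0.004,"rx":0.0,"ry":0.0,"rz":0.0,"claw":0.0},
    {"x":0.0,"y":0.0,"z":-0.004,"rx":0.0,"ry":0.0,"rz":0.0,"claw":0.0},
    {"x":0.0,"y":0.0,"z":-0.004,"rx":0.0,"ry":0.0,"rz":0.0,"claw":0.0},
  ],
)

```text
t: 12.15
tcp_pos: [0.5204, 0.2102, 0.147]
orientation: [-3.105, -0.478, -0.001]
ft_force: [2.9, -2.7, 5.5]
opening: 0.001
```

```bash
python3 f.py
```

```text
[6.22 5.55 6.39 6.82 6.51] 6.298870823805347 [0.52039542 0.2102164  0.14705034] 12.4
```

Home (6.3 N, spring slope). I'll lift straight up and clear.

>>> move_arm(
  series=[
    {"x":0.0,"y":0.0,"z":0.08,"rx":0.0,"ry":0.0,"rz":0.0,"claw":0.0},
    {"x":0.0,"y":0.0,"z":0.16,"rx":0.0,"ry":0.0,"rz":0.0,"claw":0.0},
    {"x":0.0,"y":0.0,"z":0.24,"rx":0.0,"ry":0.0,"rz":0.0,"claw":0.0},
    {"x":0.0,"y":0.0,"z":0.3,"rx":0.0,"ry":0.0,"rz":0.0,"claw":0.0},
    {"x":0.0,"y":0.0,"z":0.3,"rx":0.0,"ry":0.0,"rz":0.0,"claw":0.0},
    {"x":0.0,"y":0.0,"z":0.3,"rx":0.0,"ry":0.0,"rz":0.0,"claw":0.0},
    {"x":0.0,"y":0.0,"z":0.3,"rx":0.0,"ry":0.0,"rz":0.0,"claw":0.0},
    {"x":0.0,"y":0.0,"z":0.3,"rx":0.0,"ry":0.0,"rz":0.0,"claw":0.0},
  ],
)

```text
t: 13.07
tcp_pos: [0.519, 0.21, 0.2951]
orientation: [3.104, 0.479, -0.005]
ft_force: [-0.8, -0.8, -1.1]
opening: 0.0
```

```bash
python3 chk.py; ls pics
```

```text
13.0667 [0.51904988 0.21003096 0.29511078] [-0.80627211 -0.79101191 -1.13503345]
small 71 [0.5779 0.0367 0.0802]
small 69 [0.5783 0.0363 0.0729]
middle 65 [ 0.55   -0.2252  0.1053]
middle 65 [ 0.5497 -0.2254  0.0978]
large 68 [0.519  0.2094 0.1424]
large 69 [0.5196 0.2085 0.1343]
s1.png
s10.png
s13.png
s2.png
scene0.png
top0.png
```

View pics/s13.png

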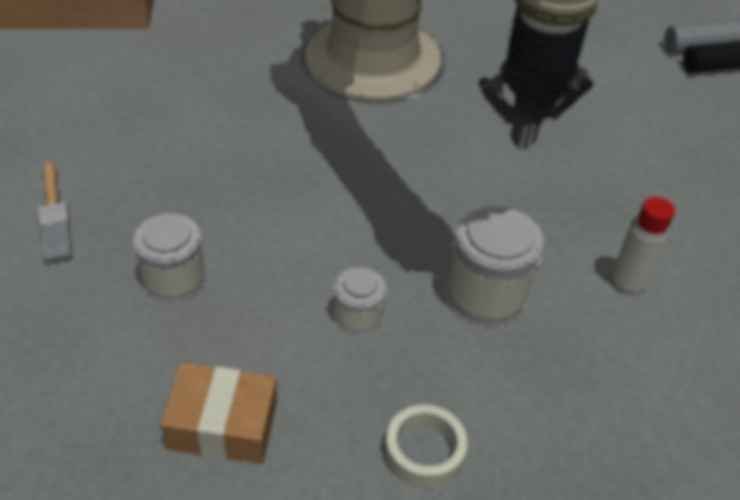

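All three lids, at (360,285), (168,235) and (498,235) in this crop, are down at home height. The tins stand where they were, the bystanders are untouched, and the hand is clear above at (530,130). Handing in.

```bash
python3 -c "
from cell import robot
print(robot.close_job())"
```

```text
the job is handed in; nothing more can be done
None
```

All three lids are pressed home in the required order: small, then middle, then large. I used the shut fingertips and handed the job in at about 13 s of the 54 s allowed; the hand-in gives no verdict.

- **Force:** each press ended at 6.3–6.6 N, against a limit of 25 N. On the last millimetre or two the force rose at about the panel's own spring rate, which means each lid had reached its stop.
- **Lid heights:** the depth camera shows the small, middle and large panels dropped 7.3, 7.5 and 8.1 mm. They now read 1.3–1.9 mm above nominal home; the bench itself reads about 1.6 mm high in that view.
- **Positions:** the tin centres moved by no more than 1 mm, which is within measurement noise. In the last picture the tins stand upright and the spray can, tape roll, brush and carton look undisturbed, though I did not measure those four.
- **Hand:** it finished about 14 cm above the large tin, touching nothing, with the wrist force near zero (within about 1 N of noise).

One thing went wrong: the first move call was refused for missing fields, before anything moved. No final check disagreed.

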